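# Balance two pulleys in a light tray on its pedestal

## Robot

A 7-joint arm with a two-finger parallel gripper is mounted at the origin on the work surface. World frame = base frame: x ahead of the robot, y to its left, z up, the work surface at z = 0. Lengths are in m, angles in rad, forces in N, time in s.
With the tool pointing down it reaches from about 0.425 to 0.875 m from the base axis. Payload 4.7 kg.
Tool frame: the origin (TCP) lies midway between the tips of the shut fingers; the grasp point (between the pads) lies 19 mm behind it; x points along the fingers, y is the direction in which the jaws open and shut, and the axes are right-handed (so a half turn about x gives the same grasp; the last joint's range is limited). The gripper opens to 87 mm and grips with 3 to 60 N. Pads are 19 mm wide; open, the fingers measure 117 mm over their backs; the gripper's body (75 mm by 190 mm) begins 51 mm behind the grasp point.
Start: joints at [-1.09, 0.321, -0.07, 1.45, 0.023, 1.371, -0.057], TCP at [0.293, 0.58, 0.223] pointing down, gripper open.
Joint ranges: [-2.86, 2.86], [-0.3, 2.09], [-1.38, 1.24], [0.06, 2.45], [-1.56, 4.7], [0.09, 2.05], [-2.69, 2.69]. Speed limits (rad/s): [2.57, 2.57, 3.14, 3.14, 3.14, 3.14, 3.14].

## Interface

Orientations are given as a rotation vector (axis times angle).
In Python, from bench import ctrl gives the robot as it stands. The module is installed in compiled form; this text tells all that it offers.
- The arm moves only by the shell command python3 -m jog 'ROWS' [FORCE]. ROWS is JSON, a list of rows, each an object with "rot": the turn, a rotation vector about the tool's x, y, z in units of 5 degrees (1.0 is 5 degrees), a list of three; "travel": the shift along the tool's x, y, z in units of 0.3 m (1.0 is 0.3 m), a list of three; "jaw": the closure, from -1 (fully open) to 1 (shut), so that 0 is half open. In form: [{"rot": [ax, ay, az], "travel": [tx, ty, tz], "jaw": jaw}, ...]. A call has 1 to 8 rows; each row shifts and turns the commanded pose from where the row before left it, along the tool's axes as they then stand; what a row does not reach is not made up. A row lasts 1/10 s, in which the tool goes at most 50 mm and 8.59 degrees, less where a joint would pass 70% of its speed; a pose out of reach is approached as far as the arm can. A call with a number of a shift or a turn outside -1 to 1 is refused whole. A call with a gripper value outside its range is refused whole. The fingers move at their own pace and stop on an object; FORCE is the grip in N (left out, the last holds). Time passes only in rows, so rows that do not move let the fingers close. It gives the time, the measured TCP pose, the force and the opening at its end, in the units of the state.
- ctrl.get_state(): the state, without advancing time (a new reading comes with each control period).
- ctrl.get_image(name): name is "scene" or "top" or "wrist"; returns the picture (480x640x3 uint8, red, green, blue); there is no depth.
- ctrl.camera_model(name): a dict with "mtx" (3x3 intrinsics, pixels), "extrinsics" (4x4, takes a point from world to camera coordinates); the wrist camera has in their place "hand_eye" (4x4, takes a point from camera to tool coordinates, whose origin is the TCP and whose axes are the tool frame's). Camera axes: x right, y up, looking along -z (the intrinsics and any distortion apply to the point x, -y, -z); pixel columns grow to the right and rows downward; lengths in m; the calibration is good to about 2 mm. A picture is of the moment at which its call begins: read the wrist's pose just before it. camera_model takes no time and is no camera call.
- ctrl.close_job(): hands the job in, once; it reports no verdict.
The state is a dict: "time": time; "joint_positions": joint angles; "qd": joint speeds; "joint_torque": joint torques, N m; "position": TCP position; "tool_rot": TCP orientation; "ft_force": force on the tool from outside, world axes, zero at the start; "torque": the same for the moment, N m; "grip_width": opening from 0.0 (shut) to 1.0 (fully open).
Only numpy, scipy, OpenCV 4.12 (cv2) and the standard library are available. Lean on these libraries where they do the work, as an engineer would, in place of code of your own. Each camera call takes 0.05 s, during which the arm holds its last target.

## Task

Put the two three-step aluminium pulleys into the light grey tray that lies loose on the small pedestal, for carrying to the wash: stand one upright, big end down, in the middle of each of the tray's two compartments, so that the load is even. Set them down gently, do not drop them, and do not let the tray tip or slide on the pedestal. Leave the single-step flat wheel where it stands.

Things in the scene. Friction and masses are not known exactly. Their poses are not given: they have to be found in the camera images.
- tray: loose light grey plastic tray, 0.16 kg, 126 (x) by 270 (y) by 35 mm high, walls and floor 3 mm; a full-height wall across the middle makes two compartments, middles at y = +67 and -67 mm, x = 0. Origin: centre of underside, z up, 60 mm above the bench, centred on a fixed pedestal with a flat top of only 110 by 124 mm (x, y): a pulley at the outer end, or pressing an end, tips it.
- pulley_a: bare aluminium three-step belt pulley, 0.27 kg, standing on the bench big end down: 60 mm diameter from 0 to 18 mm above its underside, 46 mm from 18 to 34, hub of 30 mm diameter from 34 to its top at 66 mm (grip it there). Origin: centre of underside; z up along its axis. One of the two identical ones to load; either may go in either compartment.
- pulley_b: bare aluminium three-step belt pulley, 0.27 kg, standing on the bench big end down: 60 mm diameter from 0 to 18 mm above its underside, 46 mm from 18 to 34, hub of 30 mm diameter from 34 to its top at 66 mm (grip it there). Origin: centre of underside; z up along its axis. The other of the two identical ones.
- flat_wheel: bare aluminium wheel that stays where it is: a single disc, 60 mm diameter, 12 mm high, with a 30 mm hub up to 46 mm. Origin: centre of underside, z up. A plain aluminium cylinder, 44 mm diameter, 50 mm high, stands among these too; all four are at least 85 mm apart, centre to centre.
Not all that is in view belongs to the job. Leave any red look-alike of the pulley_b alone.

How it is judged:
At the end, for the whole second after the job is handed in: One pulley stands upright (7 degrees), big end down, on the floor of each compartment, within 20 mm of its middle along the tray's x and y; tray level (3 degrees) and within 20 mm of its start; flat wheel within 30 mm of its start; all released and at rest (((y of pulley_a in the frame of tray between 0.0475 and 0.0875 m and x of pulley_a in the frame of tray between -0.02 and 0.02 m and z of pulley_a in the frame of tray between -0.002 and 0.01 m and y of pulley_b in the frame of tray between -0.0875 and -0.0475 m and x of pulley_b in the frame of tray between -0.02 and 0.02 m and z of pulley_b in the frame of tray between -0.002 and 0.01 m) or (y of pulley_a in the frame of tray between -0.0875 and -0.0475 m and x of pulley_a in the frame of tray between -0.02 and 0.02 m and z of pulley_a in the frame of tray between -0.002 and 0.01 m and y of pulley_b in the frame of tray between 0.0475 and 0.0875 m and x of pulley_b in the frame of tray between -0.02 and 0.02 m and z of pulley_b in the frame of tray between -0.002 and 0.01 m)) and angle between each of pulley_a, pulley_b's own z axis and vertical below 0.12 rad and linear speed of each of pulley_a, pulley_b, tray below 0.03 m/s and angle between tray's own z axis and vertical below 0.05 rad and distance of tray from where it was at the start of the episode below 0.02 m and distance of flat_wheel from where it was at the start of the episode below 0.03 m); the robot touches nothing.
It fails at once if the tray tips by more than 10 degrees (angle between tray's own z axis and vertical above 0.175 rad).
It fails at once if a pulley is dropped into the tray (hits its floor faster than 0.6 m/s, a fall of about 2 cm or more) ((linear speed of pulley_a above 0.6 m/s and z of pulley_a in the frame of tray between -0.01 and 0.018 m and x of pulley_a in the frame of tray between -0.06 and 0.06 m and y of pulley_a in the frame of tray between -0.13 and 0.13 m) or (linear speed of pulley_b above 0.6 m/s and z of pulley_b in the frame of tray between -0.01 and 0.018 m and x of pulley_b in the frame of tray between -0.06 and 0.06 m and y of pulley_b in the frame of tray between -0.13 and 0.13 m)).
It also fails if it takes over 53 s, if anything falls off the work surface, if the arm or the gripper's body presses on something with over 40 N, if the wrist force passes 120 N, or if a joint passes its speed limit or range.

## Working session

There is one attempt and no reset: what is moved stays moved. The work goes in short steps, Python scripts to look and compute and a shell command to move; the robot and the scene stay as the last step left them, time stands still between calls to the robot, and variables do not carry over. Pictures are saved under pics/ and viewed, and the job is handed in when it is done.

```bash
mkdir -p pics; ls; python3 - <<'E'
from bench import ctrl
import cv2,numpy as np
np.set_printoptions(precision=4,suppress=True)
s=ctrl.get_state()
for k,v in s.items(): print(k,np.array(v))
for n in ["scene","top","wrist"]:
    m=ctrl.camera_model(n)
    for k,v in m.items(): print(n,k,np.array(v).tolist())
    cv2.imwrite(f"pics/{n}0.png",cv2.cvtColor(ctrl.get_image(n),cv2.COLOR_RGB2BGR))
E
```

```text
pics
time 0.0
joint_positions [-1.0899  0.3218 -0.0701  1.4517  0.0226  1.3708 -0.0569]
qd [-0.0002 -0.0021  0.0004  0.0006  0.0007 -0.0013  0.0016]
joint_torque [ -0.0014 -49.1297  -0.405  -31.253   -0.0642   0.0437   0.0002]
position [0.2923 0.5799 0.2215]
tool_rot [ 0.3645  1.54   -0.3675]
ft_force [0.6881 0.3689 0.5692]
torque [-0.0169 -0.0146  0.0592]
grip_width 1.0001420313160714
scene mtx [[498.4269584530529, 0.0, 322.5157471540377], [0.0, 498.4269584530529, 238.92814596043902], [0.0, 0.0, 1.0]]
scene extrinsics [[0.2979431286294311, 0.9543762672914455, -0.019895540539372338, -0.0676032071766239], [-0.7110395286802456, 0.2357864119215534, 0.662440606097885, 0.36592863571447753], [0.6369086910670008, -0.1832231109440265, 0.748850192534737, -1.208266652560518], [0.0, 0.0, 0.0, 1.0]]
top mtx [[518.8094269481828, 0.0, 314.0431015793786], [0.0, 518.8094269481828, 227.23188706483361], [0.0, 0.0, 1.0]]
top extrinsics [[0.014934505855316011, -0.9996032096613545, -0.023882708589609166, -0.09834696300945611], [0.9823544745749638, 0.010214950175536301, 0.18674940716226732, -0.5188117358600409], [-0.18643134612345783, -0.026250295762714152, 0.9821172410435354, -0.7696906317032717], [0.0, 0.0, 0.0, 1.0]]
wrist mtx [[403.0717719505833, 0.0, 326.2477651107689], [0.0, 403.0717719505833, 242.48815495351704], [0.0, 0.0, 1.0]]
wrist hand_eye [[0.0013189842015871442, 0.29969669595023096, -0.9540336213767251, -0.16285619825171646], [0.9999990916611691, -0.00013063454222016205, 0.0013414959747178679, 0.0003347261979960159], [0.0002774121658623521, -0.9540345242029393, -0.29969659602898235, -0.08270530051462754], [0.0, 0.0, 0.0, 1.0]]
```

View pics/scene0.png

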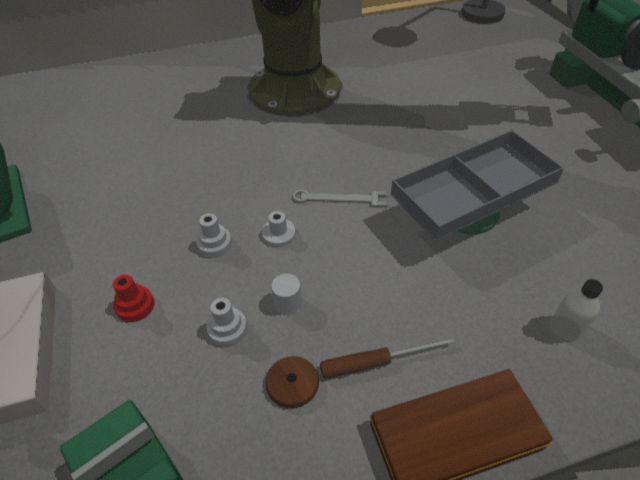

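View pics/top0.png

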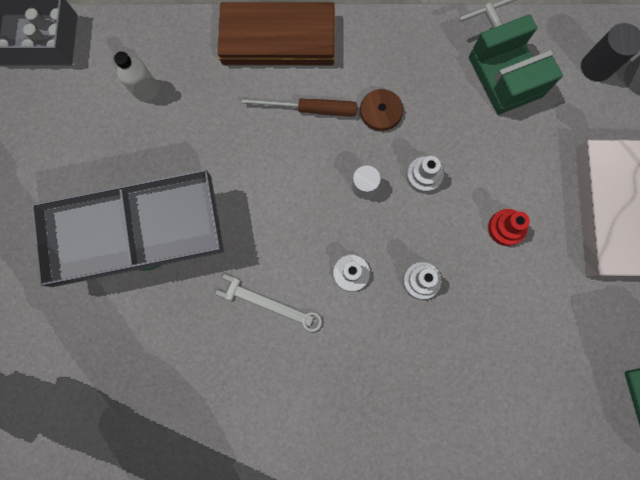

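View pics/wrist0.png

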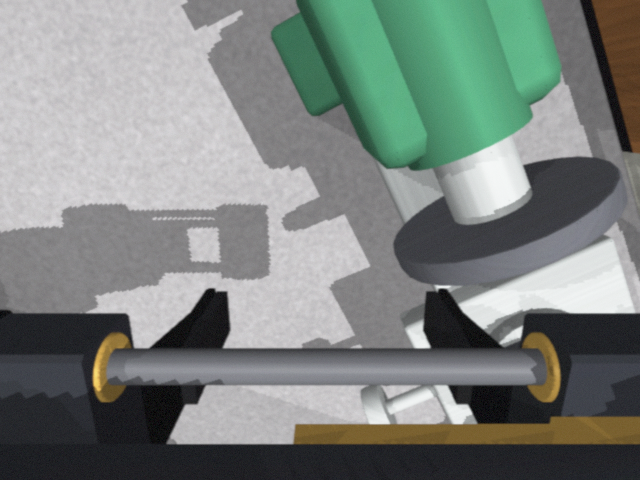

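The pictures show:
- **Pulleys:** the three-step pulleys are at top-view (430,165) and (428,278), and scene-view (209,220) and (221,307).
- **Flat wheel:** at top (352,271).
- **Cylinder:** at top (367,180).
- **Red look-alike:** at top (510,225).
- **Tray:** at top, spanning roughly (35–220, 172–285).

Next I measure positions.

```bash
cat > h.py <<'E'
import numpy as np,cv2
from bench import ctrl
from scipy.spatial.transform import Rotation as R
np.set_printoptions(precision=4,suppress=True)
def ray(n,u,v,st=None):
    m=ctrl.camera_model(n);K=np.array(m["mtx"])
    d=np.linalg.inv(K)@[u,v,1];d=np.array([d[0],-d[1],-d[2]])
    if n=="wrist":
        H=np.array(m["hand_eye"]);Rt=R.from_rotvec(st["tool_rot"]).as_matrix()
        return Rt@H[:3,3]+np.array(st["position"]),Rt@H[:3,:3]@d
    E=np.array(m["extrinsics"]);return -E[:3,:3].T@E[:3,3],E[:3,:3].T@d
def plane(n,u,v,z,st=None):
    o,d=ray(n,u,v,st);return o+d*(z-o[2])/d[2]
def two(p1,p2):
    (o1,d1),(o2,d2)=ray("top",*p1),ray("scene",*p2)
    t=np.linalg.lstsq(np.c_[d1,-d2],o2-o1,rcond=None)[0]
    a,b=o1+t[0]*d1,o2+t[1]*d2
    return (a+b)/2,np.linalg.norm(a-b)
def hole(img,u,v,w=9,thr=70):
    g=cv2.cvtColor(img,cv2.COLOR_BGR2GRAY)[v-w:v+w+1,u-w:u+w+1]
    n,l,s,c=cv2.connectedComponentsWithStats((g<thr).astype(np.uint8))
    i=min(range(1,n),key=lambda i:np.hypot(*(c[i]-w)));return c[i]+[u-w,v-w],s[i,4]
E
python3 - <<'E'
from h import *
T=cv2.imread("pics/top0.png");S=cv2.imread("pics/scene0.png")
for nm,t,s,z in [("A",(432,164),(209,219),.066),("B",(428,277),(221,306),.066),("flat",(352,270),(277,216),.046)]:
    (a,na),(b,nb)=hole(T,*t),hole(S,*s)
    print(nm,a,na,b,nb,plane("top",*a,z),plane("scene",*b,z))
cv2.imwrite("pics/tcrop.png",cv2.resize(T[160:300,20:260],None,fx=3.3,fy=3.3,interpolation=cv2.INTER_CUBIC))
cv2.imwrite("pics/scrop.png",cv2.resize(S[120:250,380:580],None,fx=4,fy=4,interpolation=cv2.INTER_CUBIC))
E
```

```text
A [431. 164.] 45 [207.5333 218.8667] 30 [ 0.6193 -0.2741  0.066 ] [ 0.441  -0.2659  0.066 ]
B [428.24 277.24] 50 [220.0612 305.2857] 49 [ 0.4418 -0.2652  0.066 ] [ 0.6188 -0.2748  0.066 ]
flat [352.0455 270.0682] 44 [276.25   216.4583] 24 [ 0.4533 -0.1517  0.046 ] [ 0.4524 -0.1529  0.046 ]
```

View pics/tcrop.png

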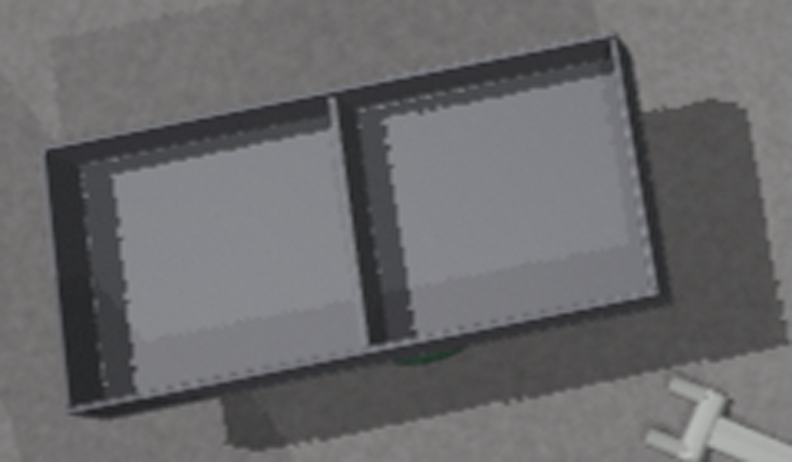

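View pics/scrop.png

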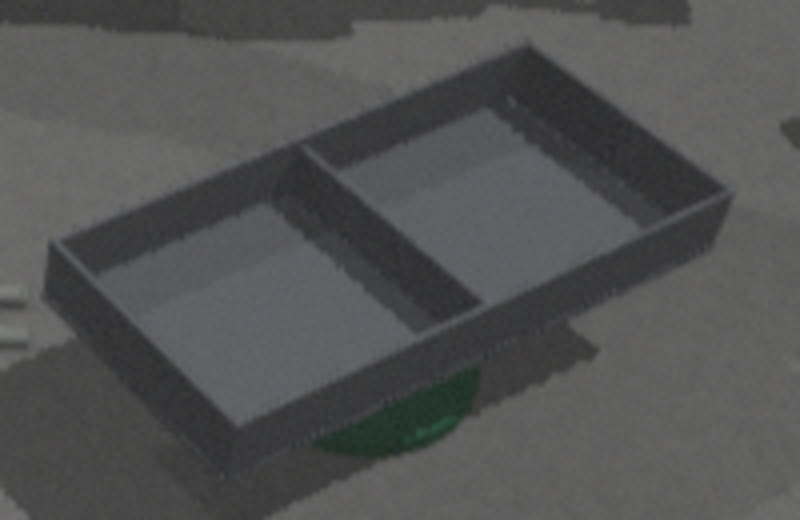

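```bash
python3 - <<'E'
from h import *
t=[plane("top",x/3.3+20,y/3.3+160,.095)[:2] for x,y in [(47,150),(617,37),(665,298),(70,411)]]
s=[plane("scene",x/4+380,y/4+120,.095)[:2] for x,y in [(733,190),(237,428),(53,240),(525,43)]]
for q in (t,s):
    q=np.array(q);print(q.tolist(), "c",q.mean(0))
    for i in range(4): print(np.linalg.norm(q[i]-q[i-1]),end=" ")
    d=(q[0]+q[3]-q[1]-q[2]); print("yaw of +y axis from world y",np.degrees(np.arctan2(-d[0],d[1])))
    u=d/np.linalg.norm(d);c=q.mean(0);print(c+.0675*u,c-.0675*u)
st=ctrl.get_state();print(R.from_rotvec(st["tool_rot"]).as_matrix())
E
```

```text
[[0.540202097131781, 0.331374831093434], [0.5960978368907088, 0.07123162145561884], [0.4749442278847835, 0.04311967113871332], [0.42108034192017907, 0.30701468776750784]] c [0.5081 0.1882]
0.12158704350198044 0.2660804826436205 0.12437233907015173 0.269336031775772 yaw of +y axis from world y 11.829575183734114
[0.4942 0.2543] [0.5219 0.1221]
[[0.5423712897292352, 0.3352326424532377], [0.6016284040650633, 0.0733104087800531], [0.4793412127240516, 0.04817659178495934], [0.42302287756809653, 0.3073673901225369]] c [0.5116 0.191 ]
0.12255821381220706 0.2685417324956397 0.12484336555386545 0.26523880714859444 yaw of +y axis from world y 12.504974847749004
[0.497  0.2569] [0.5262 0.1251]
[[-0.0006  0.45    0.893 ]
 [-0.0014  0.893  -0.45  ]
 [-1.     -0.0015  0.0001]]
```

Positions found:
- **Pulleys:** (0.619,-0.2745) and (0.4415,-0.2655). The two views agree to about 1 mm.
- **Tray:** centre about (0.510,0.190), yaw about 12°. Compartment middles are about (0.4955,0.256) and (0.5235,0.124).

I'm moving to the first pulley now.

```bash
python3 -m jog '[{"rot":[0,0,0],"travel":[0,-0.04,0.045],"jaw":-0.2},{"rot":[0,0,0],"travel":[0,-0.09,0.1],"jaw":-0.2},{"rot":[0,0,0],"travel":[0,-0.09,0.1],"jaw":-0.2},{"rot":[0,0,0],"travel":[0,-0.09,0.1],"jaw":-0.2},{"rot":[0,0,0],"travel":[0,-0.09,0.1],"jaw":-0.2},{"rot":[0,0,0],"travel":[0,-0.09,0.1],"jaw":-0.2},{"rot":[0,0,0],"travel":[0,-0.09,0.1],"jaw":-0.2},{"rot":[0,0,0],"travel":[0,-0.09,0.1],"jaw":-0.2}]' 25
python3 -m jog '[{"rot":[0,0,0],"travel":[0,-0.09,0.1],"jaw":-0.2},{"rot":[0,0,0],"travel":[0,-0.09,0.1],"jaw":-0.2},{"rot":[0,0,0],"travel":[0,-0.09,0.1],"jaw":-0.2},{"rot":[0,0,0],"travel":[0,-0.09,0.1],"jaw":-0.2},{"rot":[0,0,0],"travel":[0,-0.09,0.1],"jaw":-0.2},{"rot":[0,0,0],"travel":[0,-0.09,0.1],"jaw":-0.2},{"rot":[0,0,0],"travel":[0,-0.09,0.1],"jaw":-0.2},{"rot":[0,0,0],"travel":[0,-0.09,0.1],"jaw":-0.2}]'
python3 -m jog '[{"rot":[0,0,0],"travel":[0,-0.09,0.1],"jaw":-0.2},{"rot":[0,0,0],"travel":[0,-0.09,0.1],"jaw":-0.2},{"rot":[0,0,0],"travel":[0,-0.09,0.1],"jaw":-0.2},{"rot":[0,0,0],"travel":[0,-0.09,0.1],"jaw":-0.2},{"rot":[0,0,0],"travel":[0,-0.08,0.09],"jaw":-0.2},{"rot":[0,0,0],"travel":[0,-0.06,0.06],"jaw":-0.2},{"rot":[0,0,0],"travel":[0,0,0],"jaw":-0.2}]'
cat >> h.py <<'E'
def go(x,y,z):
    s=ctrl.get_state();M=R.from_rotvec(s["tool_rot"]).as_matrix()
    d=np.array([x,y,z])-s["position"]
    print("t",s["time"],"pos",s["position"],"tool axes x",M[:,0],"y",M[:,1],"F",np.array(s["ft_force"]),"w",s["grip_width"])
    print("dworld",d,"travel units",M.T@d/.3)
E
python3 -c "
from h import *
go(.619,-.2745,.040)"
```

```text
time: 0.95
position: [0.402, 0.2986, 0.2224]
tool_rot: [0.366, 1.54, -0.366]
ft_force: [0.0, 0.1, 0.5]
grip_width: 0.606
time: 1.75
position: [0.519, -0.0021, 0.2225]
tool_rot: [0.366, 1.54, -0.366]
ft_force: [1.1, -0.5, 0.0]
grip_width: 0.601
time: 2.45
position: [0.598, -0.2137, 0.2219]
tool_rot: [0.368, 1.539, -0.374]
ft_force: [-0.6, -0.4, 0.2]
grip_width: 0.599
t 2.45 pos [ 0.598  -0.2137  0.2219] tool axes x [-0.0012 -0.0034 -1.    ] y [ 0.4555  0.8902 -0.0035] F [-0.6292 -0.3673  0.2137] w 0.5991260792859372
dworld [ 0.021  -0.0608 -0.1819] travel units [ 0.6071 -0.1463  0.1544]
```

```bash
python3 -m jog '[{"rot":[0,0,0],"travel":[0.03,-0.07,0.07],"jaw":-0.2},{"rot":[0,0,0],"travel":[0.1,-0.06,0.065],"jaw":-0.2},{"rot":[0,0,0],"travel":[0.1,-0.016,0.019],"jaw":-0.2},{"rot":[0,0,0],"travel":[0.07,0,0],"jaw":-0.2},{"rot":[0,0,0],"travel":[0,0,0],"jaw":-0.2}]'
python3 - <<'E'
from h import *
go(.619,-.2745,.040)
cv2.imwrite("pics/w1.png",cv2.cvtColor(ctrl.get_image("wrist"),cv2.COLOR_RGB2BGR))
E
```

```text
time: 2.95
position: [0.6179, -0.2664, 0.1284]
tool_rot: [0.367, 1.547, -0.365]
ft_force: [-0.0, -0.2, 0.0]
grip_width: 0.595
t 2.95 pos [ 0.6179 -0.2664  0.1284] tool axes x [-0.0069  0.0033 -1.    ] y [ 0.4496  0.8932 -0.0002] F [-0.0112 -0.157   0.0474] w 0.5953473959712762
dworld [ 0.0011 -0.0081 -0.0884] travel units [ 0.2944 -0.0225  0.0175]
```

View pics/w1.png

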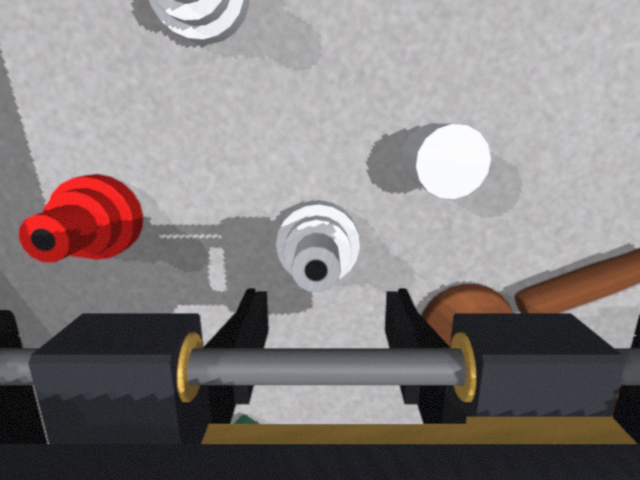

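The wrist view shows pulley 1 between the jaws, with its hub hole at about (315,269). The red look-alike is clear on the left and the cylinder is clear on the right.

```bash
python3 - <<'E'
from h import *
W=cv2.imread("pics/w1.png")
h,n=hole(W,315,269,14);st={"position":[0.6179,-0.2664,0.1284],"tool_rot":[0.367,1.547,-0.365]}
print(h,n,plane("wrist",*h,.066,st))
go(.619,-.2745,.040)
E
```

```text
[315.5988 269.9302] 344 [ 0.6193 -0.2743  0.066 ]
t 3.0 pos [ 0.6193 -0.2669  0.1309] tool axes x [-0.0034  0.002  -1.    ] y [0.4492 0.8935 0.0002] F [-0.7257 -0.2916  1.3275] w 0.5985793227415743
dworld [-0.0003 -0.0076 -0.0909] travel units [ 0.3028 -0.0233  0.0118]
```

```bash
python3 -m jog '[{"rot":[0,0,0],"travel":[0.04,-0.023,0.012],"jaw":-0.2},{"rot":[0,0,0],"travel":[0.1,0,0],"jaw":-0.2},{"rot":[0,0,0],"travel":[0.1,0,0],"jaw":-0.2},{"rot":[0,0,0],"travel":[0.05,0,0],"jaw":-0.2},{"rot":[0,0,0],"travel":[0,0,0],"jaw":-0.2}]'
python3 -c "
from h import *
go(.619,-.2745,.040)"
```

```text
time: 3.5
position: [0.6192, -0.2757, 0.0438]
tool_rot: [0.366, 1.543, -0.366]
ft_force: [-0.4, -0.4, 0.0]
grip_width: 0.596
t 3.5 pos [ 0.6192 -0.2757  0.0438] tool axes x [-0.003   0.0012 -1.    ] y [ 0.4497  0.8932 -0.0003] F [-0.4082 -0.385   0.0405] w 0.5963038139960786
dworld [-0.0002  0.0012 -0.0038] travel units [ 0.0127  0.0033 -0.0025]
```

```bash
python3 -m jog '[{"rot":[0,0,0],"travel":[0.01,0,0],"jaw":0.2},{"rot":[0,0,0],"travel":[0,0,0],"jaw":1},{"rot":[0,0,0],"travel":[0,0,0],"jaw":1},{"rot":[0,0,0],"travel":[0,0,0],"jaw":1},{"rot":[0,0,0],"travel":[0,0,0],"jaw":1},{"rot":[0,0,0],"travel":[0,0,0],"jaw":1}]' 30
python3 -m jog '[{"rot":[0,0,0],"travel":[-0.04,0,0],"jaw":1},{"rot":[0,0,0],"travel":[-0.08,0,0],"jaw":1},{"rot":[0,0,0],"travel":[-0.1,0,0],"jaw":1},{"rot":[0,0,0],"travel":[-0.1,0,0],"jaw":1},{"rot":[0,0,0],"travel":[-0.06,0,0],"jaw":1},{"rot":[0,0,0],"travel":[0,0,0],"jaw":1}]'
python3 - <<'E'
from h import *
go(.4955,.256,.108)
cv2.imwrite("pics/w2.png",cv2.cvtColor(ctrl.get_image("wrist"),cv2.COLOR_RGB2BGR))
E
```

```text
time: 4.1
position: [0.6216, -0.2759, 0.0439]
tool_rot: [0.366, 1.537, -0.365]
ft_force: [1.3, 1.7, 5.4]
grip_width: 0.336
time: 4.7
position: [0.6211, -0.2781, 0.1597]
tool_rot: [0.365, 1.535, -0.368]
ft_force: [0.2, 0.2, -2.9]
grip_width: 0.337
t 4.7 pos [ 0.6211 -0.2781  0.1597] tool axes x [ 0.0041 -0.0024 -1.    ] y [ 0.4509  0.8926 -0.0003] F [ 0.1809  0.1587 -2.9093] w 0.33729187053365384
dworld [-0.1256  0.5341 -0.0517] travel units [ 0.1663  1.4005 -1.1771]
```

View pics/w2.png

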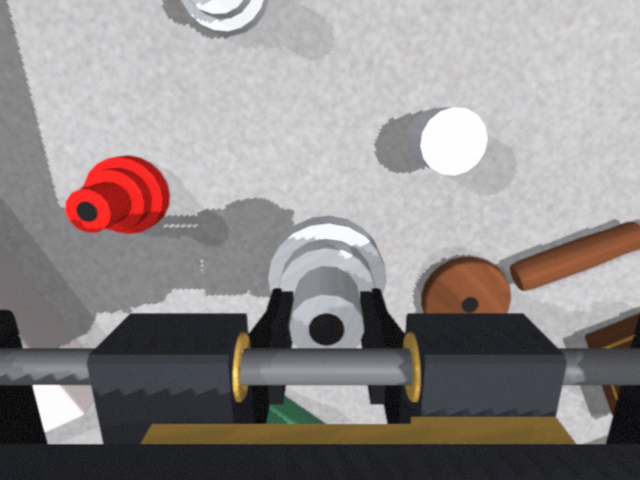

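Pulley 1 is held upright. Opening is 29 mm and the extra load is 2.9 N, which match the hub and its weight. Next I carry it to the far compartment.

```bash
python3 -m jog '[{"rot":[0,0,0],"travel":[-0.03,0.02,-0.017],"jaw":1},{"rot":[0,0,0],"travel":[-0.04,0.05,-0.042],"jaw":1},{"rot":[0,0,0],"travel":[-0.03,0.08,-0.067],"jaw":1},{"rot":[0,0,0],"travel":[0,0.09,-0.076],"jaw":1},{"rot":[0,0,0],"travel":[0,0.09,-0.076],"jaw":1},{"rot":[0,0,0],"travel":[0,0.09,-0.076],"jaw":1},{"rot":[0,0,0],"travel":[0,0.09,-0.076],"jaw":1},{"rot":[0,0,0],"travel":[0,0.09,-0.076],"jaw":1}]'
python3 -m jog '[{"rot":[0,0,0],"travel":[0,0.09,-0.076],"jaw":1},{"rot":[0,0,0],"travel":[0,0.09,-0.076],"jaw":1},{"rot":[0,0,0],"travel":[0,0.09,-0.076],"jaw":1},{"rot":[0,0,0],"travel":[0,0.09,-0.076],"jaw":1},{"rot":[0,0,0],"travel":[0,0.09,-0.076],"jaw":1},{"rot":[0,0,0],"travel":[0,0.08,-0.067],"jaw":1},{"rot":[0,0,0],"travel":[0,0.05,-0.042],"jaw":1},{"rot":[0,0,0],"travel":[0,0.02,-0.017],"jaw":1}]'
python3 -m jog '[{"rot":[0,0,0],"travel":[0,0,0],"jaw":1}]'
python3 - <<'E'
from h import *
go(.4955,.256,.108)
E
```

```text
time: 5.55
position: [0.5639, -0.0454, 0.1853]
tool_rot: [0.365, 1.542, -0.366]
ft_force: [-0.1, 0.7, -2.5]
grip_width: 0.334
time: 6.35
position: [0.509, 0.1845, 0.1853]
tool_rot: [0.362, 1.543, -0.363]
ft_force: [-0.4, -1.3, -3.0]
grip_width: 0.338
time: 6.45
position: [0.5101, 0.1825, 0.1856]
tool_rot: [0.363, 1.541, -0.365]
ft_force: [-0.4, 0.1, -2.8]
grip_width: 0.334
t 6.45 pos [0.5101 0.1825 0.1856] tool axes x [-0.0017 -0.001  -1.    ] y [ 0.4479  0.8941 -0.0017] F [-0.4185  0.1269 -2.7522] w 0.3336645142816383
dworld [-0.0146  0.0735 -0.0776] travel units [ 0.2587  0.1978 -0.1529]
```

```bash
python3 -m jog '[{"rot":[0,0,0],"travel":[0,0.04,-0.03],"jaw":1},{"rot":[0,0,0],"travel":[0,0.07,-0.055],"jaw":1},{"rot":[0,0,0],"travel":[0.03,0.06,-0.045],"jaw":1},{"rot":[0,0,0],"travel":[0.05,0.028,-0.023],"jaw":1},{"rot":[0,0,0],"travel":[0.03,0,0],"jaw":1},{"rot":[0,0,0],"travel":[0,0,0],"jaw":1}]'
python3 - <<'E'
from h import *
go(.4955,.256,.108)
for n in ("top","scene","wrist"):
    im=cv2.cvtColor(ctrl.get_image(n),cv2.COLOR_RGB2BGR);cv2.imwrite(f"pics/{n}3.png",im)
go(.4955,.256,.108)
E
```

```text
time: 7.05
position: [0.496, 0.2531, 0.1511]
tool_rot: [0.364, 1.542, -0.371]
ft_force: [-0.5, -0.4, -2.6]
grip_width: 0.338
t 7.05 pos [0.496  0.2531 0.1511] tool axes x [-0.0033 -0.0036 -1.    ] y [ 0.4512  0.8924 -0.0048] F [-0.4934 -0.3862 -2.6232] w 0.33766469790855824
dworld [-0.0005  0.0029 -0.0431] travel units [ 0.1438  0.0084 -0.0057]
t 7.2 pos [0.4978 0.2537 0.1538] tool axes x [ 0.0006 -0.0005 -1.    ] y [ 0.4523  0.8919 -0.0002] F [ 0.3009 -0.9678 -2.6246] w 0.3371596199417258
dworld [-0.0023  0.0023 -0.0458] travel units [ 0.1527  0.0033 -0.0102]
```

View pics/scene3.png

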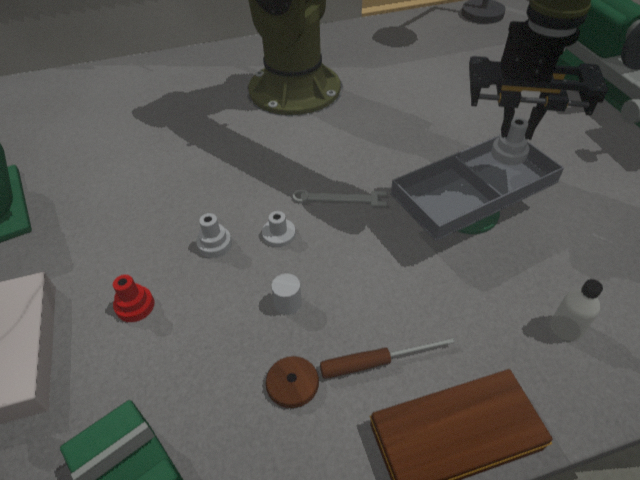

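View pics/wrist3.png

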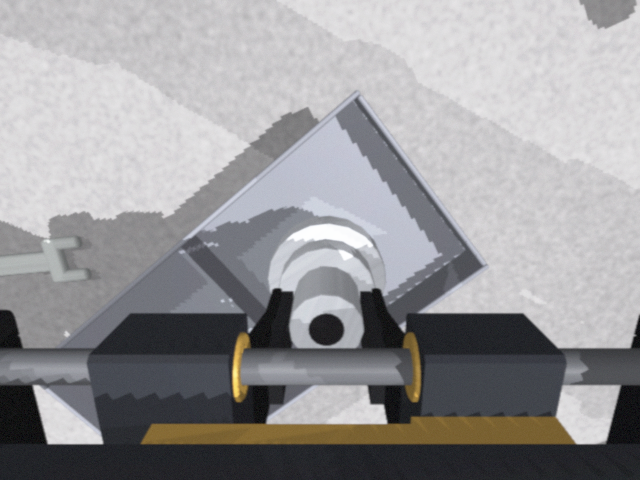

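The scene view shows the pulley over the far compartment, hub hole at about (519,122). The wrist view shows tray corners at (358,93) and (485,265). I'll cross-check positions before lowering.

```bash
python3 - <<'E'
from h import *
st={"position":[0.4972,0.2536,0.1535],"tool_rot":[0.364,1.542,-0.367]}
a=plane("wrist",358,93,.095,st)[:2];b=plane("wrist",485,265,.095,st)[:2];print("corners far end",a,b,np.linalg.norm(a-b))
S=cv2.imread("pics/scene3.png");T=cv2.imread("pics/top3.png");W=cv2.imread("pics/wrist3.png")
hs,n=hole(S,519,122,8,60);print(hs,n,plane("scene",*hs,.176))
hw,n=hole(W,326,329,18);print(hw,n,plane("wrist",*hw,.176,st))
o1,d1=ray("scene",*hs);o2,d2=ray("wrist",*hw,st)
t=np.linalg.lstsq(np.c_[d1,-d2],o2-o1,rcond=None)[0];print(o1+t[0]*d1,o2+t[1]*d2)
E
```

```text
corners far end [0.4205 0.3104] [0.5393 0.3363] 0.12156858104076376
[518.8529 121.8529] 34 [0.4959 0.2528 0.176 ]
[325.9265 329.2426] 816 [0.4946 0.255  0.176 ]
[0.4945 0.254  0.1748] [0.4951 0.2547 0.1749]
```

```bash
python3 -m jog '[{"rot":[0,0,0],"travel":[0.03,0,0],"jaw":1},{"rot":[0,0,0],"travel":[0.04,0,0],"jaw":1},{"rot":[0,0,0],"travel":[0.04,0,0],"jaw":1},{"rot":[0,0,0],"travel":[0.02,0,0],"jaw":1},{"rot":[0,0,0],"travel":[0.01,0,0],"jaw":1},{"rot":[0,0,0],"travel":[0,0,0],"jaw":1},{"rot":[0,0,0],"travel":[0,0,0],"jaw":1}]'
python3 -c "
from h import *
go(.4965,.254,.1065)"
```

```text
time: 7.9
position: [0.4972, 0.2556, 0.1118]
tool_rot: [0.366, 1.539, -0.366]
ft_force: [0.7, -0.7, -2.2]
grip_width: 0.336
t 7.9 pos [0.4972 0.2556 0.1118] tool axes x [ 0.0005  0.0003 -1.    ] y [0.45   0.893  0.0005] F [ 0.6841 -0.6649 -2.2089] w 0.33635274366794415
dworld [-0.0007 -0.0016 -0.0053] travel units [ 0.0178 -0.0058  0.0003]
```

Small steps down, 1 mm each, watching force.

```bash
python3 -m jog '[{"rot":[0,0,0],"travel":[0.005,0,0],"jaw":1},{"rot":[0,0,0],"travel":[0.005,0,0],"jaw":1},{"rot":[0,0,0],"travel":[0,0,0],"jaw":1}]'
python3 -m jog '[{"rot":[0,0,0],"travel":[0.003,0,0],"jaw":1},{"rot":[0,0,0],"travel":[0,0,0],"jaw":1}]'
python3 -m jog '[{"rot":[0,0,0],"travel":[0.003,0,0],"jaw":1},{"rot":[0,0,0],"travel":[0,0,0],"jaw":1}]'
```

```text
time: 8.2
position: [0.4969, 0.2554, 0.1085]
tool_rot: [0.366, 1.54, -0.366]
ft_force: [0.6, -0.6, -3.0]
grip_width: 0.335
time: 8.4
position: [0.4969, 0.2554, 0.1076]
tool_rot: [0.366, 1.54, -0.366]
ft_force: [-0.3, -0.2, -3.0]
grip_width: 0.339
time: 8.6
position: [0.4971, 0.2555, 0.1069]
tool_rot: [0.366, 1.539, -0.366]
ft_force: [0.0, 0.4, -2.9]
grip_width: 0.336
```

```bash
python3 -m jog '[{"rot":[0,0,0],"travel":[0.003,0,0],"jaw":1},{"rot":[0,0,0],"travel":[0,0,0],"jaw":1}]'
python3 -m jog '[{"rot":[0,0,0],"travel":[0.003,0,0],"jaw":1},{"rot":[0,0,0],"travel":[0,0,0],"jaw":1}]'
```

```text
time: 8.8
position: [0.4971, 0.2556, 0.1067]
tool_rot: [0.366, 1.539, -0.365]
ft_force: [-2.6, -0.3, 5.1]
grip_width: 0.336
time: 9.0
position: [0.4971, 0.2558, 0.1067]
tool_rot: [0.367, 1.54, -0.365]
ft_force: [-3.6, -1.6, 9.8]
grip_width: 0.336
```

Contact at TCP z 0.1067. I'll ease off the press and open.

```bash
python3 -m jog '[{"rot":[0,0,0],"travel":[-0.005,0,0],"jaw":1},{"rot":[0,0,0],"travel":[0,0,0],"jaw":1}]'
python3 -m jog '[{"rot":[0,0,0],"travel":[0,0,0],"jaw":0.25},{"rot":[0,0,0],"travel":[0,0,0],"jaw":0.2},{"rot":[0,0,0],"travel":[0,0,0],"jaw":0},{"rot":[0,0,0],"travel":[0,0,0],"jaw":-0.2},{"rot":[0,0,0],"travel":[0,0,0],"jaw":-0.2}]'
```

```text
time: 9.2
position: [0.4972, 0.2556, 0.1068]
tool_rot: [0.367, 1.539, -0.365]
ft_force: [-0.9, -0.7, 2.8]
grip_width: 0.334
time: 9.7
position: [0.497, 0.2554, 0.1064]
tool_rot: [0.366, 1.54, -0.366]
ft_force: [-0.3, -0.2, -0.5]
grip_width: 0.564
```

```bash
python3 -m jog '[{"rot":[0,0,0],"travel":[-0.02,0,0],"jaw":-0.2},{"rot":[0,0,0],"travel":[-0.05,0,0],"jaw":-0.2},{"rot":[0,0,0],"travel":[-0.1,0,0],"jaw":-0.2},{"rot":[0,0,0],"travel":[-0.1,0,0],"jaw":-0.2},{"rot":[0,0,0],"travel":[-0.02,0,0],"jaw":-0.2},{"rot":[0,0,0],"travel":[0,0,0],"jaw":-0.2}]'
python3 - <<'E'
from h import *
go(.4415,-.2655,.0435)
for n in ("scene","wrist"):
    im=cv2.cvtColor(ctrl.get_image(n),cv2.COLOR_RGB2BGR);cv2.imwrite(f"pics/{n}4.png",im)
E
```

```text
time: 10.3
position: [0.498, 0.256, 0.1959]
tool_rot: [0.368, 1.537, -0.363]
ft_force: [-0.2, -0.6, -0.5]
grip_width: 0.599
t 10.3 pos [0.498  0.256  0.1959] tool axes x [ 0.0035  0.0025 -1.    ] y [0.4501 0.893  0.0038] F [-0.216  -0.6104 -0.461 ] w 0.5990564953822638
dworld [-0.0565 -0.5215 -0.1524] travel units [ 0.503  -1.6389  0.6131]
```

View pics/scene4.png

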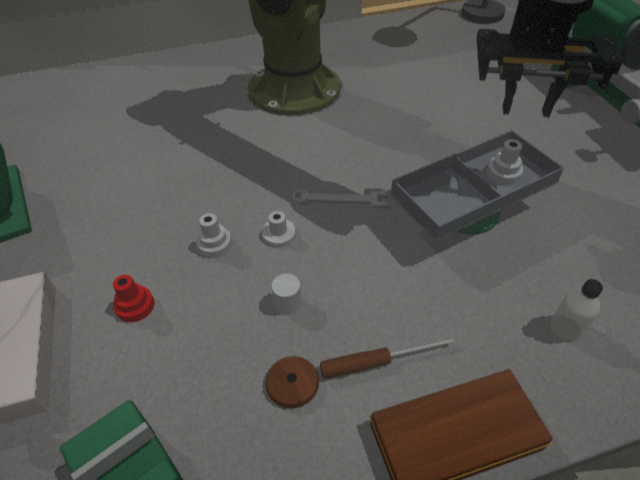

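View pics/wrist4.png

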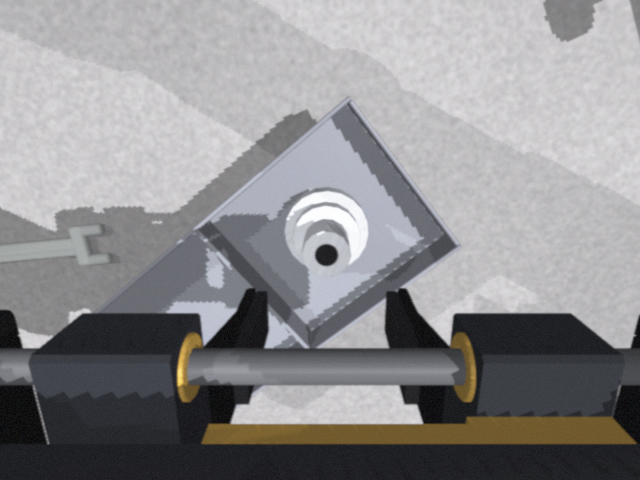

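Pulley 1 stands upright in the far compartment (wrist view hub hole at (326,255)), and the tray has not moved. On to pulley 2.

```bash
python3 -m jog '[{"rot":[0,0,0],"travel":[0,-0.05,0.019],"jaw":-0.2},{"rot":[0,0,0],"travel":[0,-0.11,0.041],"jaw":-0.2},{"rot":[0,0,0],"travel":[0,-0.11,0.041],"jaw":-0.2},{"rot":[0,0,0],"travel":[0,-0.11,0.041],"jaw":-0.2},{"rot":[0,0,0],"travel":[0,-0.11,0.041],"jaw":-0.2},{"rot":[0,0,0],"travel":[0,-0.11,0.041],"jaw":-0.2},{"rot":[0,0,0],"travel":[0,-0.11,0.041],"jaw":-0.2},{"rot":[0,0,0],"travel":[0,-0.11,0.041],"jaw":-0.2}]'
python3 -m jog '[{"rot":[0,0,0],"travel":[0,-0.11,0.041],"jaw":-0.2},{"rot":[0,0,0],"travel":[0,-0.11,0.041],"jaw":-0.2},{"rot":[0,0,0],"travel":[0.03,-0.11,0.041],"jaw":-0.2},{"rot":[0,0,0],"travel":[0.05,-0.11,0.041],"jaw":-0.2},{"rot":[0,0,0],"travel":[0.05,-0.11,0.041],"jaw":-0.2},{"rot":[0,0,0],"travel":[0.05,-0.11,0.041],"jaw":-0.2},{"rot":[0,0,0],"travel":[0.03,-0.07,0.026],"jaw":-0.2},{"rot":[0,0,0],"travel":[0,0,0],"jaw":-0.2}]'
python3 -m jog '[{"rot":[0,0,0],"travel":[0,0,0],"jaw":-0.2}]'
python3 - <<'E'
from h import *
go(.4415,-.2655,.0435)
E
```

```text
time: 11.2
position: [0.4665, -0.0082, 0.1923]
tool_rot: [0.366, 1.542, -0.367]
ft_force: [0.0, -0.5, 0.2]
grip_width: 0.601
time: 12.0
position: [0.4386, -0.2417, 0.1284]
tool_rot: [0.37, 1.543, -0.373]
ft_force: [-0.6, -0.5, -0.2]
grip_width: 0.597
time: 12.1
position: [0.441, -0.2381, 0.1296]
tool_rot: [0.368, 1.542, -0.367]
ft_force: [0.7, -0.0, 0.6]
grip_width: 0.601
t 12.1 pos [ 0.441  -0.2381  0.1296] tool axes x [-0.0022  0.0009 -1.    ] y [ 0.4518  0.8921 -0.0002] F [ 0.7407 -0.02    0.5932] w 0.6012477214618466
dworld [ 0.0005 -0.0274 -0.0861] travel units [ 0.2868 -0.0807  0.0434]
```

```bash
python3 -m jog '[{"rot":[0,0,0],"travel":[0,-0.04,0.021],"jaw":-0.2},{"rot":[0,0,0],"travel":[0,-0.04,0.022],"jaw":-0.2},{"rot":[0,0,0],"travel":[0,0,0],"jaw":-0.2},{"rot":[0,0,0],"travel":[0,0,0],"jaw":-0.2}]'
python3 - <<'E'
from h import *
st=ctrl.get_state()
go(.4415,-.2655,.0435)
im=cv2.cvtColor(ctrl.get_image("wrist"),cv2.COLOR_RGB2BGR);cv2.imwrite("pics/w5.png",im)
h,n=hole(im,315,270,40);print(h,n,plane("wrist",*h,.066,st))
E
```

```text
time: 12.5
position: [0.4434, -0.2638, 0.1304]
tool_rot: [0.366, 1.54, -0.364]
ft_force: [0.3, 0.5, 0.4]
grip_width: 0.598
t 12.5 pos [ 0.4434 -0.2638  0.1304] tool axes x [-0.0001  0.001  -1.    ] y [0.4491 0.8935 0.0009] F [0.3017 0.5235 0.3652] w 0.598371828247379
dworld [-0.0019 -0.0017 -0.0869] travel units [ 0.2897 -0.008  -0.0029]
[322.4486 258.5657] 350 [ 0.4412 -0.2652  0.066 ]
```

View pics/w5.png

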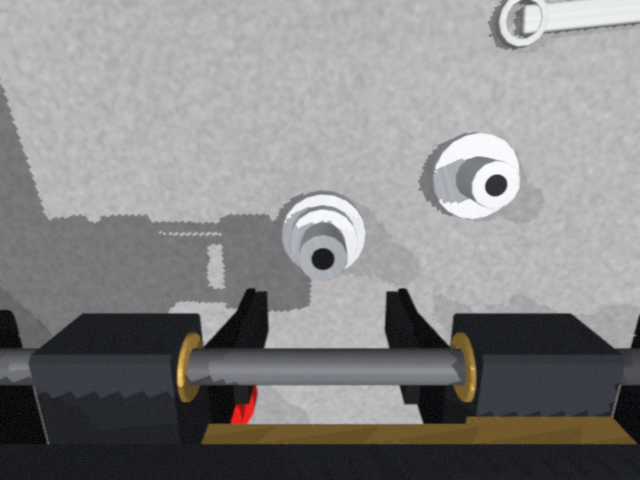

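The wrist view confirms pulley 2 at (0.4412,-0.2652), hole at (322,258). The flat wheel stands clear. I'm lowering and gripping.

```bash
python3 -m jog '[{"rot":[0,0,0],"travel":[0.04,-0.006,-0.003],"jaw":-0.2},{"rot":[0,0,0],"travel":[0.1,0,0],"jaw":-0.2},{"rot":[0,0,0],"travel":[0.1,0,0],"jaw":-0.2},{"rot":[0,0,0],"travel":[0.05,0,0],"jaw":-0.2},{"rot":[0,0,0],"travel":[0,0,0],"jaw":-0.2},{"rot":[0,0,0],"travel":[0,0,0],"jaw":-0.2}]'
python3 -c "
from h import *
go(.4415,-.2655,.0435)"
```

```text
time: 13.15
position: [0.4418, -0.2664, 0.0438]
tool_rot: [0.366, 1.54, -0.366]
ft_force: [0.0, -1.2, -0.3]
grip_width: 0.601
t 13.15 pos [ 0.4418 -0.2664  0.0438] tool axes x [ 0.     -0.0003 -1.    ] y [ 0.45    0.893  -0.0002] F [ 0.0326 -1.2153 -0.3456] w 0.600698249780634
dworld [-0.0003  0.0009 -0.0003] travel units [ 0.0009  0.0023 -0.0024]
```

```bash
python3 -m jog '[{"rot":[0,0,0],"travel":[0,0,0],"jaw":0.2},{"rot":[0,0,0],"travel":[0,0,0],"jaw":1},{"rot":[0,0,0],"travel":[0,0,0],"jaw":1},{"rot":[0,0,0],"travel":[0,0,0],"jaw":1},{"rot":[0,0,0],"travel":[0,0,0],"jaw":1},{"rot":[0,0,0],"travel":[0,0,0],"jaw":1}]' 30
python3 -m jog '[{"rot":[0,0,0],"travel":[-0.04,0,0],"jaw":1},{"rot":[0,0,0],"travel":[-0.08,0,0],"jaw":1},{"rot":[0,0,0],"travel":[-0.12,0,0],"jaw":1},{"rot":[0,0,0],"travel":[-0.12,0,0],"jaw":1},{"rot":[0,0,0],"travel":[-0.08,0,0],"jaw":1},{"rot":[0,0,0],"travel":[-0.04,0,0],"jaw":1},{"rot":[0,0,0],"travel":[0,0,0],"jaw":1}]'
python3 - <<'E'
from h import *
go(.5242,.1236,.107)
E
```

```text
time: 13.75
position: [0.4423, -0.2661, 0.044]
tool_rot: [0.366, 1.539, -0.365]
ft_force: [-0.2, 0.8, 5.0]
grip_width: 0.338
time: 14.45
position: [0.4421, -0.2668, 0.1887]
tool_rot: [0.366, 1.537, -0.366]
ft_force: [0.1, -0.2, -2.8]
grip_width: 0.333
t 14.45 pos [ 0.4421 -0.2668  0.1887] tool axes x [ 0.0025 -0.0004 -1.    ] y [0.4502 0.8929 0.0008] F [ 0.1006 -0.2445 -2.8473] w 0.3331760389681991
dworld [ 0.0821  0.3904 -0.0817] travel units [ 0.2724  1.285  -0.3422]
```

```bash
python3 -m jog '[{"rot":[0,0,0],"travel":[0,0.03,-0.008],"jaw":1},{"rot":[0,0,0],"travel":[0,0.06,-0.016],"jaw":1},{"rot":[0,0,0],"travel":[0,0.1,-0.027],"jaw":1},{"rot":[0,0,0],"travel":[0,0.1,-0.027],"jaw":1},{"rot":[0,0,0],"travel":[0,0.1,-0.027],"jaw":1},{"rot":[0,0,0],"travel":[0,0.1,-0.027],"jaw":1},{"rot":[0,0,0],"travel":[0,0.1,-0.027],"jaw":1},{"rot":[0,0,0],"travel":[0,0.1,-0.027],"jaw":1}]'
python3 -m jog '[{"rot":[0,0,0],"travel":[0,0.1,-0.027],"jaw":1},{"rot":[0,0,0],"travel":[0,0.1,-0.027],"jaw":1},{"rot":[0,0,0],"travel":[0,0.1,-0.027],"jaw":1},{"rot":[0,0,0],"travel":[0,0.1,-0.027],"jaw":1},{"rot":[0,0,0],"travel":[0,0.1,-0.027],"jaw":1},{"rot":[0,0,0],"travel":[0,0.06,-0.016],"jaw":1},{"rot":[0,0,0],"travel":[0,0.03,-0.008],"jaw":1},{"rot":[0,0,0],"travel":[0,0,0],"jaw":1}]'
python3 -m jog '[{"rot":[0,0,0],"travel":[0,0,0],"jaw":1}]'
python3 - <<'E'
from h import *
go(.5242,.1236,.107)
E
```

```text
time: 15.25
position: [0.4836, -0.0543, 0.1854]
tool_rot: [0.365, 1.543, -0.367]
ft_force: [0.4, 0.7, -2.4]
grip_width: 0.337
time: 16.05
position: [0.5214, 0.1238, 0.1864]
tool_rot: [0.364, 1.541, -0.366]
ft_force: [0.0, -0.7, -2.9]
grip_width: 0.338
time: 16.15
position: [0.5218, 0.1214, 0.187]
tool_rot: [0.366, 1.54, -0.369]
ft_force: [0.5, 0.4, -2.8]
grip_width: 0.338
t 16.15 pos [0.5218 0.1214 0.187 ] tool axes x [-0.0009 -0.0014 -1.    ] y [ 0.4516  0.8922 -0.0016] F [ 0.519   0.4124 -2.8497] w 0.33767062411040183
dworld [ 0.0024  0.0022 -0.08  ] travel units [0.2668 0.0107 0.0039]
```

```bash
python3 -m jog '[{"rot":[0,0,0],"travel":[0.03,0.01,0.004],"jaw":1},{"rot":[0,0,0],"travel":[0.05,0,0],"jaw":1},{"rot":[0,0,0],"travel":[0.03,0,0],"jaw":1},{"rot":[0,0,0],"travel":[0,0,0],"jaw":1},{"rot":[0,0,0],"travel":[0,0,0],"jaw":1}]'
python3 - <<'E'
from h import *
go(.5242,.1236,.107)
st=ctrl.get_state()
W=cv2.cvtColor(ctrl.get_image("wrist"),cv2.COLOR_RGB2BGR);cv2.imwrite("pics/wrist6.png",W)
S=cv2.cvtColor(ctrl.get_image("scene"),cv2.COLOR_RGB2BGR);cv2.imwrite("pics/scene6.png",S)
hw,n=hole(W,326,329,18);print(hw,n,plane("wrist",*hw,st["position"][2]+.0222,st))
E
```

```text
time: 16.65
position: [0.5241, 0.125, 0.154]
tool_rot: [0.366, 1.54, -0.367]
ft_force: [-0.4, 0.8, -1.9]
grip_width: 0.34
t 16.65 pos [0.5241 0.125  0.154 ] tool axes x [-0.0009 -0.0004 -1.    ] y [ 0.4503  0.8929 -0.0008] F [-0.3931  0.7599 -1.8565] w 0.33982919285960933
dworld [ 0.0001 -0.0014 -0.047 ] travel units [ 0.1566 -0.004   0.0024]
[325.9636 333.1004] 797 [0.5231 0.1256 0.1762]
```

View pics/scene6.png

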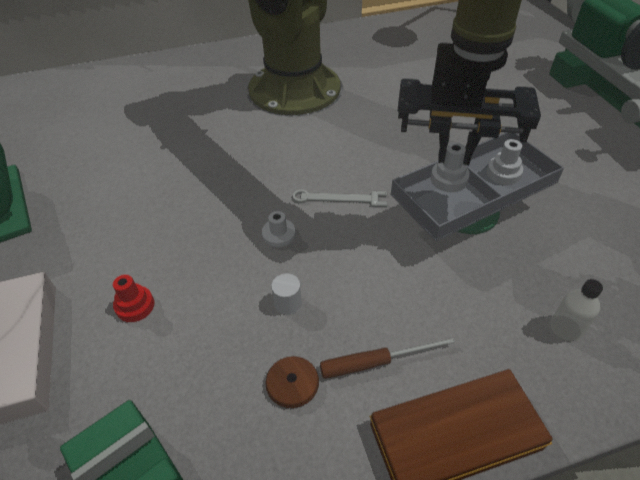

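View pics/wrist6.png

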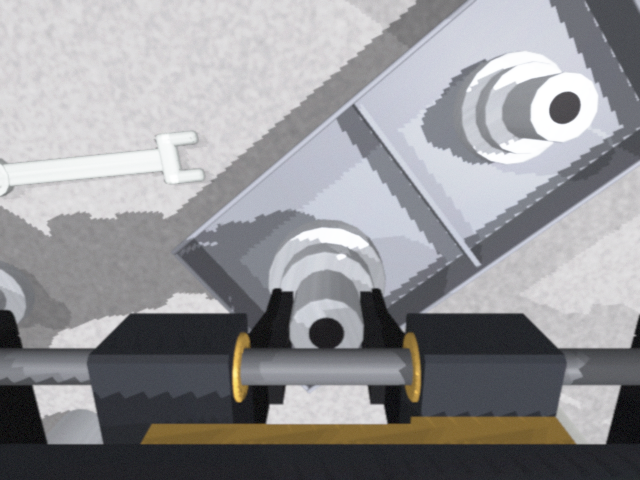

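Pulley 2 hangs over the near compartment, about 2 mm from its middle. Pulley 1 is still upright, hole at (566,107) in the wrist view. I'm lowering pulley 2.

```bash
python3 -m jog '[{"rot":[0,0,0],"travel":[0.03,-0.005,0.003],"jaw":1},{"rot":[0,0,0],"travel":[0.04,0,0],"jaw":1},{"rot":[0,0,0],"travel":[0.04,0,0],"jaw":1},{"rot":[0,0,0],"travel":[0.025,0,0],"jaw":1},{"rot":[0,0,0],"travel":[0.01,0,0],"jaw":1},{"rot":[0,0,0],"travel":[0,0,0],"jaw":1},{"rot":[0,0,0],"travel":[0,0,0],"jaw":1}]'
python3 -m jog '[{"rot":[0,0,0],"travel":[0.003,0,0],"jaw":1},{"rot":[0,0,0],"travel":[0,0,0],"jaw":1}]'
python3 -m jog '[{"rot":[0,0,0],"travel":[0.003,0,0],"jaw":1},{"rot":[0,0,0],"travel":[0,0,0],"jaw":1}]'
```

```text
time: 17.45
position: [0.5248, 0.1237, 0.1112]
tool_rot: [0.366, 1.539, -0.366]
ft_force: [0.7, 0.1, -2.2]
grip_width: 0.336
time: 17.65
position: [0.5248, 0.1237, 0.1104]
tool_rot: [0.366, 1.539, -0.366]
ft_force: [0.6, 0.0, -2.6]
grip_width: 0.336
time: 17.85
position: [0.5245, 0.1236, 0.1092]
tool_rot: [0.366, 1.54, -0.366]
ft_force: [0.1, -0.2, -4.2]
grip_width: 0.34
```

```bash
python3 -m jog '[{"rot":[0,0,0],"travel":[0.003,0,0],"jaw":1},{"rot":[0,0,0],"travel":[0.002,0,0],"jaw":1},{"rot":[0,0,0],"travel":[0,0,0],"jaw":1}]'
python3 -m jog '[{"rot":[0,0,0],"travel":[0.003,0,0],"jaw":1},{"rot":[0,0,0],"travel":[0,0,0],"jaw":1}]'
python3 -m jog '[{"rot":[0,0,0],"travel":[0.002,0,0],"jaw":1},{"rot":[0,0,0],"travel":[0,0,0],"jaw":1}]'
```

```text
time: 18.15
position: [0.5245, 0.1235, 0.1076]
tool_rot: [0.366, 1.54, -0.366]
ft_force: [-1.0, 0.4, -2.8]
grip_width: 0.34
time: 18.35
position: [0.5247, 0.1237, 0.107]
tool_rot: [0.366, 1.539, -0.366]
ft_force: [-0.1, -0.4, -1.0]
grip_width: 0.335
time: 18.55
position: [0.5248, 0.1237, 0.1069]
tool_rot: [0.366, 1.539, -0.365]
ft_force: [-2.8, 0.6, 5.1]
grip_width: 0.337
```

Contact at 0.107. Ease off, open and retreat.

```bash
python3 -m jog '[{"rot":[0,0,0],"travel":[-0.003,0,0],"jaw":1},{"rot":[0,0,0],"travel":[0,0,0],"jaw":1}]'
python3 -m jog '[{"rot":[0,0,0],"travel":[0,0,0],"jaw":0.25},{"rot":[0,0,0],"travel":[0,0,0],"jaw":0.2},{"rot":[0,0,0],"travel":[0,0,0],"jaw":0},{"rot":[0,0,0],"travel":[0,0,0],"jaw":-0.2},{"rot":[0,0,0],"travel":[0,0,0],"jaw":-0.2},{"rot":[0,0,0],"travel":[0,0,0],"jaw":-0.2}]'
python3 -m jog '[{"rot":[0,0,0],"travel":[-0.02,0,0],"jaw":-0.2},{"rot":[0,0,0],"travel":[-0.05,0,0],"jaw":-0.2},{"rot":[0,0,0],"travel":[-0.1,0,0],"jaw":-0.2},{"rot":[0,0,0],"travel":[-0.1,0,0],"jaw":-0.2},{"rot":[0,0,0],"travel":[-0.1,0,0],"jaw":-0.2},{"rot":[0,0,0],"travel":[-0.1,-0.05,0],"jaw":-0.2},{"rot":[0,0,0],"travel":[0,-0.1,0],"jaw":-0.2},{"rot":[0,0,0],"travel":[0,-0.1,0],"jaw":-0.2}]'
python3 -m jog '[{"rot":[0,0,0],"travel":[0,-0.12,0],"jaw":-0.2},{"rot":[0,0,0],"travel":[0,-0.12,0],"jaw":-0.2},{"rot":[0,0,0],"travel":[0,-0.12,0],"jaw":-0.2},{"rot":[0,0,0],"travel":[0,-0.12,0.12],"jaw":-0.2},{"rot":[0,0,0],"travel":[0,-0.12,0.12],"jaw":-0.2},{"rot":[0,0,0],"travel":[0,-0.06,0.06],"jaw":-0.2},{"rot":[0,0,0],"travel":[0,0,0],"jaw":-0.2},{"rot":[0,0,0],"travel":[0,0,0],"jaw":-0.2}]'
python3 - <<'E'
from h import *
for n in ("scene","top"):
    im=cv2.cvtColor(ctrl.get_image(n),cv2.COLOR_RGB2BGR);cv2.imwrite(f"pics/{n}7.png",im)
E
```

```text
time: 18.75
position: [0.5247, 0.1236, 0.107]
tool_rot: [0.366, 1.539, -0.366]
ft_force: [-0.3, -0.1, 1.1]
grip_width: 0.336
time: 19.35
position: [0.5246, 0.1236, 0.1071]
tool_rot: [0.366, 1.54, -0.366]
ft_force: [-0.4, 0.5, 0.1]
grip_width: 0.586
time: 20.15
position: [0.4914, 0.056, 0.2506]
tool_rot: [0.367, 1.536, -0.364]
ft_force: [0.8, -0.1, 0.1]
grip_width: 0.599
time: 20.95
position: [0.4815, -0.1591, 0.2488]
tool_rot: [0.368, 1.539, -0.367]
ft_force: [0.7, 0.8, 0.0]
grip_width: 0.599
```

View pics/scene7.png

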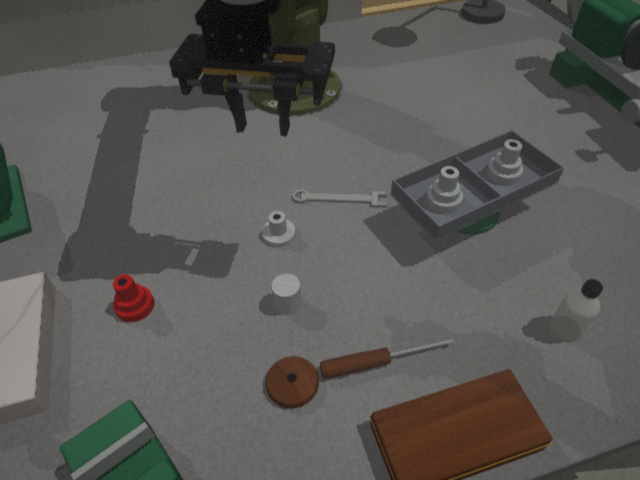

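View pics/top7.png

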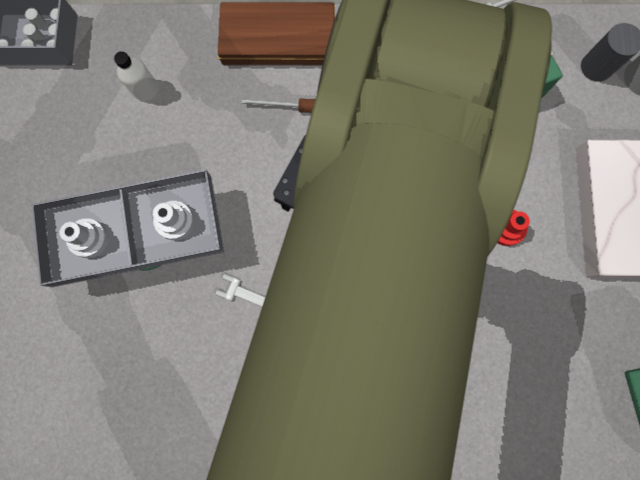

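```bash
python3 - <<'E'
from h import *
T=cv2.imread("pics/top7.png");S=cv2.imread("pics/scene7.png")
c=np.array([.5098,.189]);a=np.radians(12.3);ex=np.array([np.cos(a),np.sin(a)]);ey=np.array([-np.sin(a),np.cos(a)])
for nm,t,s in [("far",(69,232),(512,145)),("near",(162,212),(450,172))]:
    (p,n),(q,m)=hole(T,*t,8),hole(S,*s,8)
    for w in (plane("top",*p,.129),plane("scene",*q,.129)): print(nm,p,q,w,"tray xy",(w[:2]-c)@ex,(w[:2]-c)@ey)
    print(two(p,q))
q,m=hole(S,277,216,9);print("flat",q,plane("scene",*q,.046))
T0=cv2.imread("pics/top0.png");d=cv2.absdiff(T,T0).max(2)
print("tray rim diff px",[(int(d[y-3:y+4,x-3:x+4].max())) for x,y in [(34,205),(207,171),(222,251),(41,284)]])
E
```

```text
far [ 68.7708 230.9583] [512.913 144.   ] [0.4955 0.2569 0.129 ] tray xy 0.0005065878403027175 0.06940418232328481
far [ 68.7708 230.9583] [512.913 144.   ] [0.494  0.2572 0.129 ] tray xy -0.0009163597116903299 0.06998800838059031
(array([0.4953, 0.2562, 0.1302]), np.float64(0.0002176672181415481))
near [162.3696 212.1087] [449.7308 171.4231] [0.5244 0.124  0.129 ] tray xy 0.0004064987176680304 -0.06665123886440386
near [162.3696 212.1087] [449.7308 171.4231] [0.5235 0.1243 0.129 ] tray xy -0.0004193857406199309 -0.06609809936632048
(array([0.5242, 0.1238, 0.1298]), np.float64(7.809330932943824e-05))
flat [276.3913 216.4348] [ 0.4524 -0.1526  0.046 ]
tray rim diff px [31, 37, 24, 48]
```

```bash
python3 - <<'E'
from h import *
s=ctrl.get_state();print(s["time"],np.abs(s["qd"]).max(),s["ft_force"])
print(ctrl.close_job())
E
```

```text
21.05 0.00794439667501095 [ 0.3923  0.3553 -0.7159]
the job is handed in; nothing more can be done
None
```

Both three-step pulleys are in the tray, one upright in each compartment, and I handed the job in at 21.05 s of the 53 s allowed. The hand-in gave no verdict.

- **Setting down:** I lowered each pulley in steps of about 1 mm until it touched the floor, then eased off before opening the jaws. Contact force peaked at about 10 N for the first pulley and 5 N for the second.
- **Position:** in the last pictures the pulleys are within about 3 mm (far) and 1 mm (near) of their compartment middles. The two fixed cameras agree to about 1.5 mm.
- **Standing height:** the hub tops measured 0.130 m high, against 0.129 m expected for pulleys standing on the tray floor.
- **Flat wheel:** its measured position changed by less than 1 mm, and nothing else on the bench looked disturbed.
- **Tray:** it looks level and unmoved by eye. My pixel comparison of its corners before and after differed by 24–48 grey levels. I took that for image noise and changed shadows, so it neither confirms nor contradicts that the tray stayed put.
- **Arm:** it was clear of everything and practically still at hand-in.

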